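# Refit the screw of a goldsmith's bench press

### The job

Stand the loose steel press head, shank up, in either free cell of the divided crate and let go of it. Then start the spindle of the bench press in its bush by its wing bar, without lifting it: turn it backward (anticlockwise seen from above) until you feel the thread drop, and only then forward (clockwise) one turn. Finish still gripping the wing bar, keeping the spindle started there so that I can fit the next head from below, and leave everything else on the bench where it is.

Things in the scene. Friction and masses are not known exactly. Their poses are not given: they have to be found in the camera images.
- press: grey bench screw press, fixed; origin under the middle of its bed (110 mm along its x, 160 mm along its y, 16 mm thick). Two columns 110 mm apart along its y carry a bridge (50 mm along x, 146 mm along y), top 172 mm above the bench, column nuts to 180 mm. A brass threaded bush (42 mm across, top at 178 mm) in the middle of the bridge holds the upright steel spindle
- spindle: steel spindle, 0.55 kg, right-hand thread 24 mm across, 5 mm pitch; z axis = screw axis, up. On top a flat wing bar 54 mm long (along the spindle's x), 12 mm thick (along its y), 28 mm high; under the bar a round hub 28 mm across, 8 mm high. At the start the end of its thread only lies, by its weight, on the first thread of the bush. Kept in the press: it lifts at most 12 mm
- wing_bar (a point): centre of the spindle's wing bar (its top and underside are 14 mm above and below), on the screw axis, 248 to 251 mm above the bench at the start; turns with the spindle. Fingers set 3 to 5 mm wider than the bar still turn it and let it fall by its weight (5 N); a firm grip carries it and hides the drop
- spindle_turn (a joint): turn of the spindle (rad), about 0 at the start; grows forward (clockwise seen from above), negative backward. The thread drops somewhere between 0.6 and 2.8 rad backward of the start. Turns lightly (under 0.1 N m) and stays where it is left
- spindle_depth (a joint): how far the spindle is down (m), grows downward: 0 on the lip of the thread, 0.0005 to 0.0022 at the start. Backward it climbs 0.8 mm per rad up to the lip, then drops to about 0.005; further backward it would climb 0.8 mm per rad again. Forward from the drop it goes down 0.8 mm per rad: about 0.010 after one turn
- crate: brown wooden crate open at the top, fixed to the bench, 121 mm along its x, 179 mm along its y, 32 mm high, floor and walls 5 mm thick, with 2 by 3 square cells of 53 mm inside width and 58 mm pitch (2 along x, 3 along y); origin at the centre of its underside
- free_cell_a: cork disc 44 mm across, flat on the crate floor, in the middle of one of the two empty cells; origin at the disc's centre, 5 mm above the bench
- free_cell_b: the same disc in the other empty cell
- stored_a: press head (body 36 mm, same 16 mm shank, 66 mm high) standing in a cell of the crate, to be left there; origin at the centre of its underside
- stored_b: the same with a 32 mm body, in another cell, to be left there
- stored_c: the same with a 30 mm body, in another cell, to be left there
- stored_d: the same with a 34 mm body, in another cell, to be left there
- hammer: hammer lying on the robot's side of the bench, leave alone; origin near its middle
- tin: round tin 72 mm across and 36 mm high, leave alone; origin at the centre of its underside
- doming_block: steel cube of 55 mm with dimples, leave alone; origin at the centre of its underside
- jar: glass jar 56 mm across and 75 mm high, leave alone; origin at the centre of its underside
- file: file with a wooden handle, lying, leave alone; origin near its middle
- bench_block: flat steel block 70 x 70 x 18 mm, leave alone; origin at the centre of its underside
- head: the one loose turned steel press head standing on the bench outside the crate, shank up: round body 38 mm across and 33 mm high (its upper edge sloped), above it a round shank 16 mm across, top at 66 mm; origin at the centre of its underside, z axis up along the shank; about 0.31 kg
Mind the look-alikes: they are no part of the job. Leave any purple look-alike of the crate alone.

How it is judged (in metres and radians):
On the way, in this order (a step that is already met when the one before it is completed fails the run):
1. the loose head stands upright on the crate floor in a free cell, let go and at rest ((horizontal distance between head and free_cell_a below 0.02 m or horizontal distance between head and free_cell_b below 0.02 m) and z of head in the frame of crate below 0.009 m and angle between head's own z axis and vertical below 0.12 rad and contact force between the fingers and head below 0.1 N and linear speed of head below 0.02 m/s), for 0.2 s.
2. the spindle was turned backward until its thread dropped (value of joint spindle_depth above 0.0038 m and value of joint spindle_turn below -0.4 rad), for 0.1 s.
3. the spindle was turned forward about one turn from the drop (value of joint spindle_depth between 0.0082 and 0.0118 m), for 0.2 s.
At the end, for the whole second after the job is handed in: Head upright (0.12 rad) on the crate floor in a free cell (within 20 mm of its middle), released, at rest; spindle still, 8.2 to 11.8 mm down (two thirds to one and a third of a turn past the drop), the fingers gripping its wing bar with over 4 N (all of step 1 and all of step 3 and velocity of joint spindle_turn between -0.1 and 0.1 rad/s and contact force between the fingers and spindle above 4 N); the arm keeps its last pose, push and grip.
It fails at once if the spindle was forced forward (more than 0.6 rad from its start) before its thread had dropped (value of joint spindle_turn above 0.6 rad and value of joint spindle_depth below 0.0038 m).
It fails at once if the spindle was lifted more than 6 mm off the lip of its thread (value of joint spindle_depth below -0.006 m).
It fails at once if a head stored in the crate was tipped or taken from its cell (distance of any of stored_a, stored_b, stored_c, stored_d from where it was at the start of the episode above 0.03 m or angle between any of stored_a, stored_b, stored_c, stored_d's own z axis and vertical above 0.5 rad).
It fails at once if something else on the bench was moved by more than 30 mm (distance of any of hammer, tin, doming_block, jar, file, bench_block from where it was at the start of the episode above 0.03 m).
It also fails if it takes over 72 s, if anything falls off the work surface, if the arm or the gripper's body presses on something with over 40 N, if the wrist force passes 120 N, or if a joint passes its speed limit or range.

### The arm

A 6-joint arm with a two-finger parallel gripper is mounted at the origin on the work surface. World frame = base frame: x ahead of the robot, y to its left, z up, the work surface at z = 0. Lengths are in mm, angles in rad, forces in N, time in s.
With the tool pointing down it reaches from about 400 to 825 mm from the base axis. Payload 7 kg.
Tool frame: the origin (TCP) lies at the very end of the fingers, on their centre line; the grasp point (between the pads) lies 19 mm behind it; z points along the fingers, y is the line along which they close (so a half turn about z gives the same grasp; the last joint's range is limited). The gripper opens to 88 mm and grips with 3 to 60 N. Pads are 19 mm wide; open, the fingers measure 130 mm over their backs; the gripper's body (78 mm by 193 mm) begins 47 mm behind the grasp point.
Start: joints at [-1.038, 0.359, 0.012, 0, -1.224, -0.288], TCP at [163.569, -654.859, 226.561] pointing down, gripper open.
Joint ranges: [-3.07, 3.07], [-1.43, 2.12], [-1.02, 1.25], [-3.03, 1.67], [-3.05, -0], [-3.03, 3.03]. Speed limits (rad/s): [2.39, 2.39, 3.01, 3.14, 3.14, 3.14].

### API

Orientations are given as a unit quaternion [x, y, z, w].
In Python, from plant import bot gives the robot as it stands. Calls block until the motion is done:
- bot.move_ptp(position, orientation): joint-space move of the TCP to a pose.
- bot.line_to(position, velocity=150, ori=None): straight line of the TCP; ori=None keeps the orientation; velocity is the mean speed in mm/s.
- bot.move_joints(angles): joint-space move.
- bot.move_gripper(opening, force=None): finger opening in mm; force is the grip in N (None keeps the last); returns when the fingers have stopped.
- bot.pause(seconds).
- bot.solve_ik(position, orientation): joint angles nearest the present ones, or None.
- bot.read_state(): the state.
- bot.camera(name): name is "scene" or "top" or "wrist"; returns the picture (400x640x3 uint8, red, green, blue); there is no depth.
- bot.get_calibration(name): a dict with "fx", "fy", "cx", "cy" (pixels), "view" (4x4, takes a point from world to camera coordinates); the wrist camera has in their place "T_tool_cam" (4x4, takes a point from camera to tool coordinates, whose origin is the TCP and whose axes are the flange's). Camera axes: x right, y up, looking along -z (the intrinsics and any distortion apply to the point x, -y, -z); pixel columns grow to the right and rows downward; lengths in mm; the calibration is good to about 2 mm. The wrist camera is an equidistant fisheye: a pixel r from the principal point sees the ray r / f radians off the axis. A picture is of the moment at which its call begins: read the wrist's pose just before it. get_calibration takes no time and is no camera call.
A pose or a line that the arm cannot do raises bot.Unreachable and nothing moves.
- bot.close_job(): hands the job in; it is judged then, once.
The state is a dict: "t": time; "joint_pos": joint angles; "qvel": joint speeds; "tau": joint torques, N m; "tcp_pos": TCP position; "eef_rot": TCP orientation; "contact_force": force on the tool from outside, world axes, zero at the start; "moment": the same for the moment, N m; "width": finger opening in mm; "finger_force": force on a finger pad.
Only numpy, scipy, OpenCV 4.12 (cv2) and the standard library are available. Lean on these libraries where they do the work, as an engineer would, in place of code of your own. Each camera call takes 0.05 s, during which the arm holds its last target. There are 200 camera calls.

## Working session

There is one attempt and no reset: what is moved stays moved. The work goes in short steps, each a Python script; the robot and the scene stay as the last script left them, time stands still between calls to the robot, and variables do not carry over. Pictures are saved under pics/ and viewed, at most 10 in all, crops included, and the job is handed in when it is done.

```bash
ls; mkdir -p pics
python3 - <<'E'
from plant import bot
import cv2
for n in("scene","top"):
    im=bot.camera(n); cv2.imwrite(f"pics/{n}0.png",im[:,:,::-1]); c=bot.get_calibration(n); print(n,c)
print(bot.get_calibration("wrist")); s=bot.read_state(); print(s)
E
```

```text
pics
scene {'fx': 492.0940500512581, 'fy': 492.0940500512581, 'cx': 324.76112148748365, 'cy': 199.43347278152484, 'view': array([[-7.99631063e-01,  6.00473246e-01,  4.69506690e-03,
         3.41308687e+02],
       [-4.80126375e-01, -6.44025741e-01,  5.95574940e-01,
         2.24100859e+02],
       [ 3.60650562e-01,  4.73985997e-01,  8.03286031e-01,
        -1.69441288e+03],
       [ 0.00000000e+00,  0.00000000e+00,  0.00000000e+00,
         1.00000000e+00]])}
top {'fx': 489.15816080011945, 'fy': 489.15816080011945, 'cx': 319.8279801706084, 'cy': 202.3768475970618, 'view': array([[-5.17247708e-03, -9.99975461e-01, -4.72473370e-03,
         1.29955575e+02],
       [ 9.95445399e-01, -5.59870344e-03,  9.51688648e-02,
        -5.56318106e+02],
       [-9.51929818e-02, -4.21095565e-03,  9.95449930e-01,
        -1.45911154e+03],
       [ 0.00000000e+00,  0.00000000e+00,  0.00000000e+00,
         1.00000000e+00]])}
{'fx': 309.70691628693146, 'fy': 309.70691628693146, 'cx': 322.86653044507653, 'cy': 202.95707940643555, 'T_tool_cam': array([[-6.35088809e-04,  9.68270365e-01,  2.49904176e-01,
 
[... 299 characters left out ...]
_pos': array([-1.03790502e+00,  3.59293835e-01,  1.11326091e-02, -2.92177368e-04,
       -1.22410525e+00, -2.88114174e-01]), 'qvel': array([-9.22174313e-05, -1.65158740e-03,  2.64340481e-04,  2.02810443e-03,
       -1.50910748e-04, -1.27384404e-03]), 'tau': array([-3.71267713e-03, -5.84160876e+01,  2.93748611e+01,  7.01564535e+00,
        1.01643149e-02, -7.41978715e-05]), 'tcp_pos': array([ 163.44497485, -654.45113098,  225.72540873]), 'eef_rot': array([-1.22033849e-01,  9.92525657e-01,  7.28819257e-04, -1.67397268e-04]), 'contact_force': array([-0.51176425, -0.22951033,  0.37331272]), 'moment': array([ 0.07776626,  0.01044726, -0.02078695]), 'finger_force': 0.0, 'width': 87.87348462511986}
```

View pics/top0.png

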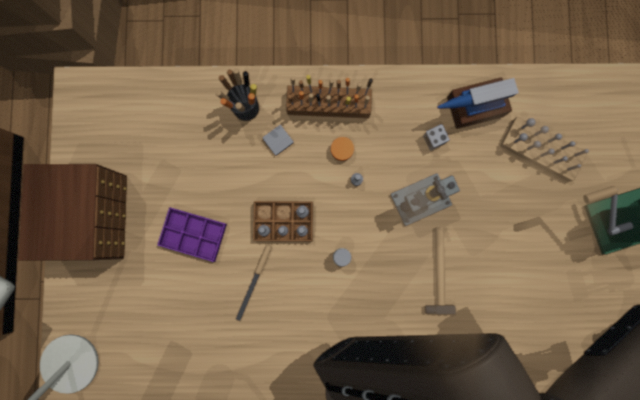

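View pics/scene0.png

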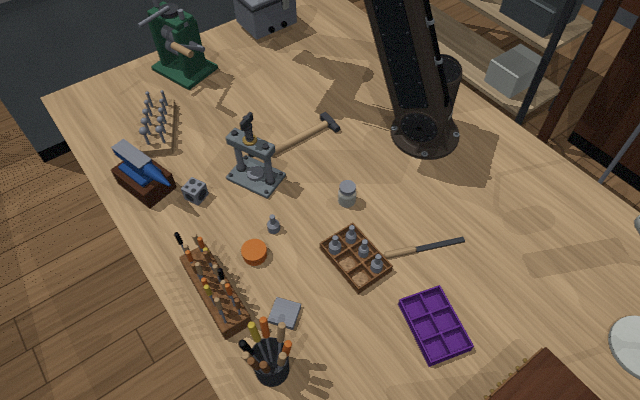

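Candidates for the loose head in the top picture: (357,180) is a lone turned head with its shank up, which matches. The others are the glass jar (342,258), the stored heads in the brown crate (302,212), (264,231), (283,231), (302,231), and the pegs in the rack near (545,145). The brown crate is at (283,222) with free cells at (264,212) and (283,212). The purple one at (192,235) stays untouched. The press is near (425,198) with its spindle bar near (450,186). I'll check these in a close crop.

Run:
```python
import cv2,numpy as np
t=cv2.imread("pics/top0.png"); s=cv2.imread("pics/scene0.png")
a=cv2.resize(t[165:255,245:385],None,fx=5,fy=5,interpolation=2)[:,:700]
cv2.imwrite("pics/c1.png",a)   # 140x90 ->700x450
b=cv2.resize(t[165:225,385:465],None,fx=5,fy=5,interpolation=2) #400x300
c=cv2.resize(s[105:165,215:295],None,fx=5,fy=5,interpolation=2)
cv2.imwrite("pics/c2.png",np.hstack([b,c]))
```

```text
(no output)
```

View pics/c1.png

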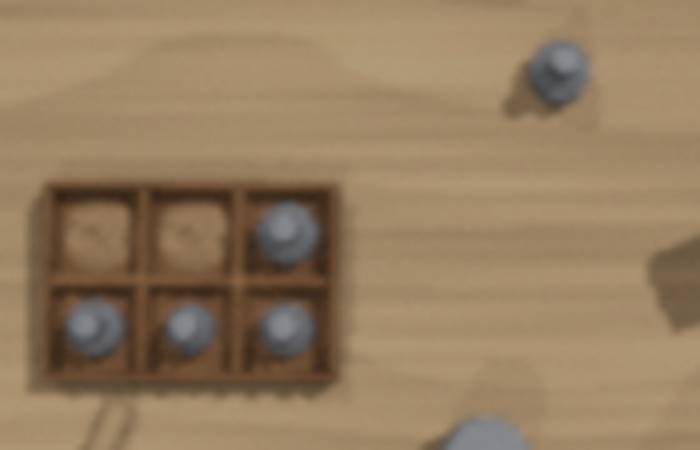

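View pics/c2.png

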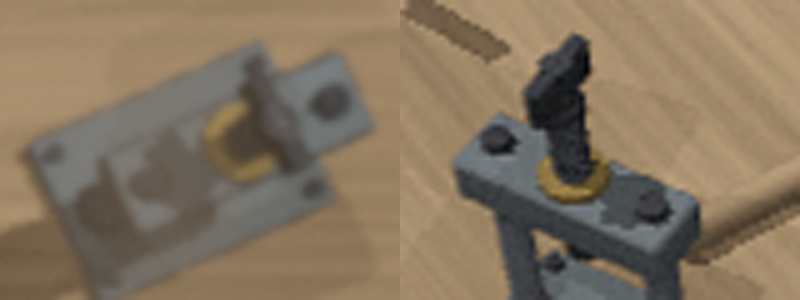

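c1 shows the loose head at (558,75), original pixel (356.6,180), with its shank upright. The free cells are corner cell (98,237), original (264.6,212.4), and middle cell (193,237), original (283.6,212.4). In c2 the bar's top runs from (253,65) to (290,160) in the left half, original (435.6,178) to (443,197).

```bash
cat > h.py <<'E'
from plant import bot
import cv2,numpy as np
from scipy.spatial.transform import Rotation as R
def ray(n,u,v,st=None):
    c=bot.get_calibration(n); x=(u-c["cx"])/c["fx"]; y=(v-c["cy"])/c["fy"]
    if n=="wrist":
        r=np.hypot(x,y); d=np.array([np.sin(r)*x/r,-np.sin(r)*y/r,-np.cos(r)])
        T=np.eye(4); T[:3,:3]=R.from_quat(st["eef_rot"]).as_matrix(); T[:3,3]=st["tcp_pos"]; T=T@c["T_tool_cam"]
    else: d=np.array([x,-y,-1]); T=np.linalg.inv(c["view"])
    return T[:3,3],T[:3,:3]@d
def at(n,u,v,z,st=None):
    o,d=ray(n,u,v,st); return o+d*(z-o[2])/d[2]
def wpix(p,st):
    c=bot.get_calibration("wrist")
    T=np.eye(4); T[:3,:3]=R.from_quat(st["eef_rot"]).as_matrix(); T[:3,3]=st["tcp_pos"]; T=np.linalg.inv(T@c["T_tool_cam"])
    q=T[:3,:3]@p+T[:3,3]; x,y,z=q[0],-q[1],-q[2]; r=np.arctan2(np.hypot(x,y),z)/np.hypot(x,y)
    return c["cx"]+c["fx"]*r*x,c["cy"]+c["fy"]*r*y
def down(a): # tool down, closing axis y at world angle a (rad)
    y=np.array([np.cos(a),np.sin(a),0]); z=np.array([0,0,-1.]); return R.from_matrix(np.c_[np.cross(y,z),y,z]).as_quat()
E
python3 - <<'E'
from h import *
print("head",at("top",356.6,180,20),at("top",358,177.8,66),at("scene",273,226,25))
print("cells",at("top",264.6,212.4,5),at("top",283.6,212.4,5))
for x,y in((45,185),(338,185),(335,380),(45,380)): print("cr",at("top",x/5+244.6,y/5+164.6,32))
for z in(264,):
  print("bar",at("top",435.2,177.6,z),at("top",442.6,196.6,z))
print("bush",at("top",432.7,193,178))
# scene: bar centre c2 right (558,80)->
print("bar sc",at("scene",215+158/5-.4,105+75/5-.4,250),"bush sc",at("scene",215+172/5-.4,105+175/5-.4,178))
s=bot.read_state();print("start quat y ang",R.from_quat(s["eef_rot"]).as_matrix())
for a in(np.pi/2,-np.pi/2):print(bot.solve_ik([640,50,200],down(a)))
E
```

```text
head [625.90913087  13.94972964  20.        ] [625.96688791  13.01549805  66.        ] [631.52953506  20.71598428  25.        ]
cells [529.06218613 297.20795394   5.        ] [528.73882931 238.70100323   5.        ]
cr [560.01075843 327.55898441  32.        ]
cr [559.01083867 150.01305451  32.        ]
cr [441.27559379 152.25044804  32.        ]
cr [442.1919735  326.64936937  32.        ]
bar [ 596.3945038  -169.76274526  264.        ] [ 547.37237442 -187.26576622  264.        ]
bush [ 566.53277306 -181.88789572  178.        ]
bar sc [ 562.67855468 -187.87391235  250.        ] bush sc [ 567.69478515 -181.09876768  178.        ]
start quat y ang [[-9.70215423e-01 -2.42243208e-01 -5.10173404e-04]
 [-2.42243696e-01  9.70214417e-01  1.40588736e-03]
 [ 1.54410928e-04  1.48759989e-03 -9.99998882e-01]]
[ 0.38137759  0.3220235  -0.10364668  0.         -1.14512615 -1.95217392]
[ 0.38137759  0.3220235  -0.10364668  0.         -1.14512615  1.18941874]
```

Run:
```python
from h import *
s=bot.read_state(); p=s["tcp_pos"]; bot.line_to([p[0],p[1],340],velocity=250)
q=down(np.pi/2)
bot.move_ptp([626,15,340],q); bot.line_to([626,15,150],velocity=250)
bot.pause(.2); s=bot.read_state(); im=bot.camera("wrist"); np.save("w1.npy",[*s["tcp_pos"],*s["eef_rot"]])
print(s["t"],s["tcp_pos"],s["contact_force"],wpix(np.array([626,14,66]),s)); cv2.imwrite("pics/w1.png",im[:,:,::-1])
```

```text
4.6667 [626.7860984   15.17866924 151.58873428] [0.50803472 0.00712339 0.24824515] (np.float64(320.8297260255266), np.float64(206.03361128107352))
```

View pics/w1.png

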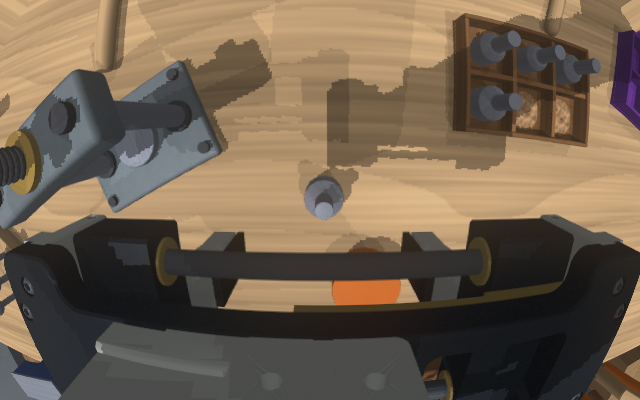

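The shank top is at about (323,210), which puts the head within a few mm of the estimate. In this view the free discs are at about (564,117) and (527,107). I'll grasp the head and place it in the corner cell, closing along y.

Run:
```python
from h import *
w=np.load("w1.npy"); st={"tcp_pos":w[:3],"eef_rot":w[3:]}
h=at("wrist",323,210,66,st); print("head",h,"discs",at("wrist",564,117,5,st),at("wrist",527,107,5,st))
x,y=h[:2]
bot.move_gripper(50); bot.line_to([x,y,90],velocity=150); bot.line_to([x,y,39.5],velocity=60)
bot.move_gripper(0,30); s=bot.read_state(); print(s["t"],s["width"],s["finger_force"],s["tcp_pos"],s["contact_force"])
bot.line_to([x,y,160],velocity=120); s=bot.read_state(); print(s["width"],s["contact_force"])
q=down(np.pi/2); bot.move_ptp([529,297,160],q); bot.pause(.2)
s=bot.read_state(); im=bot.camera("wrist"); np.save("w2.npy",[*s["tcp_pos"],*s["eef_rot"]]); cv2.imwrite("pics/w2.png",im[:,:,::-1])
print(s["t"],s["tcp_pos"],wpix(np.array([529,297,5]),s))
```

```text
head [629.37292941  15.77265004  66.        ] discs [530.86935246 310.73854057   5.        ] [526.83191069 247.66932857   5.        ]
7.7417 15.366964697624274 30.00254413986113 [629.38086347  15.78325609  39.58184415] [-0.88748692 -0.21142969  0.88994089]
15.424155864145494 [ 0.75373178  0.65432014 -2.94656977]
10.2417 [529.61126719 295.82709836 159.93513128] (np.float64(323.6056480824105), np.float64(189.02560951344572))
```

View pics/w2.png

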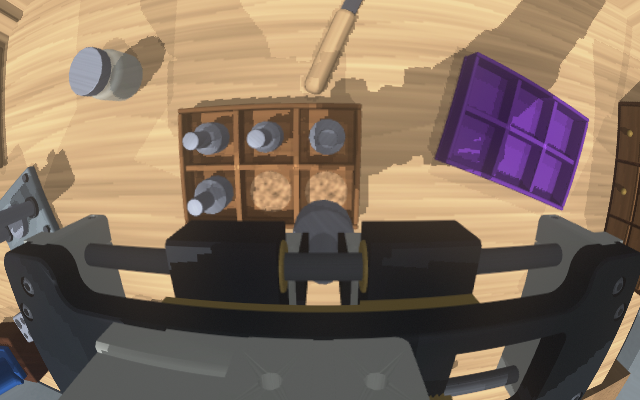

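The head hangs straight in the grip. The corner disc is at about (327,187), 3 mm off the prediction, so I aim for (528,299.5) and lower.

Run:
```python
from h import *
x,y=528,299.5
bot.line_to([x,y,160]); bot.line_to([x,y,60],velocity=120)
z=60
while z>42.5:
    z-=2; bot.line_to([x,y,z],velocity=40); s=bot.read_state(); f=s["contact_force"][2]
    if f>3: break
print(s["t"],z,s["contact_force"],s["tcp_pos"])
bot.move_gripper(34); bot.pause(.2); bot.line_to([x,y,150],velocity=150); bot.move_gripper(70)
bot.line_to([x,y,340],velocity=300)
p=[565,-184]; a=0.343+np.pi/2
bot.move_ptp([*p,340],down(a)); bot.pause(.2)
for n in("wrist","top"):
    s=bot.read_state(); im=bot.camera(n); cv2.imwrite(f"pics/{n}3.png",im[:,:,::-1])
    if n=="wrist": np.save("w3.npy",[*s["tcp_pos"],*s["eef_rot"]]); w=im; print(s["t"],s["tcp_pos"],s["joint_pos"],wpix(np.array([565,-184,264]),s)); cv2.imwrite("pics/v3.png",0)if 0 else None
    else: t=im
v=cv2.resize(t[185:255,235:335],(560,392)); cv2.imwrite("pics/v3.png",np.vstack([w[80:290],cv2.copyMakeBorder(cv2.resize(t[195:245,245:325],(480,300)),0,0,0,160,0)])[:,:,::-1])
```

```text
13.775 42 [-4.17080553 -3.00404333 17.54993294] [528.80095195 299.91863267  44.43473096]
18.975 [ 565.25676915 -183.2741341   339.95429952] [ 1.50944562e-02  1.74839693e-01  1.62258209e-02 -3.97128010e-05
 -1.41218704e+00 -1.24182103e+00] (np.float64(321.66683997359223), np.float64(209.66168212522598))
```

View pics/v3.png

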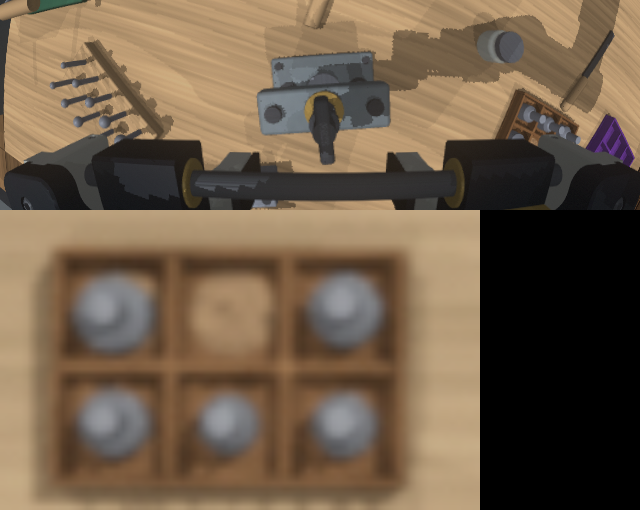

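The head stands in the corner cell (top-left in the lower panel). The wing bar is at about (323,210) in the wrist picture. I'll enlarge it.

Run:
```python
import cv2
w=cv2.imread("pics/wrist3.png")[150:255,270:380]; w=cv2.convertScaleAbs(w,alpha=1.8,beta=20); cv2.imwrite("pics/c4.png",cv2.resize(w,None,fx=5,fy=5,interpolation=2))
```

```text
(no output)
```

View pics/c4.png

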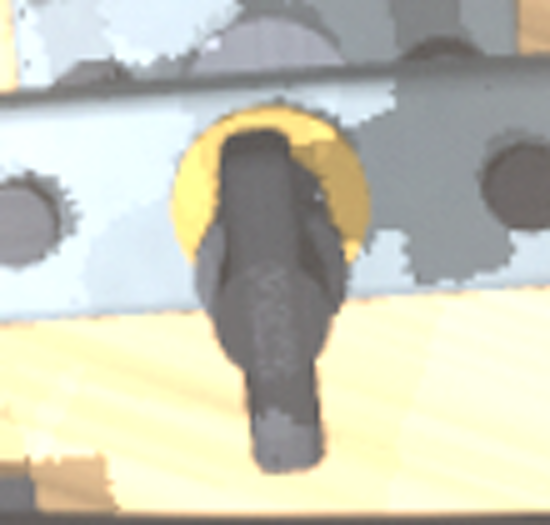

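Run:
```python
from h import *
w=np.load("w3.npy"); st={"tcp_pos":w[:3],"eef_rot":w[3:]}
def P(x,y,th,zc=249.5):
    d=np.array([np.cos(th),np.sin(th),0]); n=np.array([-d[1],d[0],0]); o=np.array([x,y,zc]); out=[]
    for sx in(-27,27):
        for dz in(14,-14):
            for sy in(-6,6):
                u,v=wpix(o+sx*d+sy*n+[0,0,dz],st); out.append(((u-270+.5)*5,(v-150+.5)*5))
    return np.array(out)
print(P(565,-184,.343).round())
from scipy.optimize import least_squares
# bush: left 172, right 371, top 105 (z=178)
def B(x,y):
    return np.array([[(a-b+.5)*5 for a,b in zip(wpix(np.array([x+21*np.cos(t),y+21*np.sin(t),178]),st),(270,150))] for t in np.linspace(0,6.28,90)])
def res(q):
    p=P(*q[:3]); b=B(*q[:2])
    return np.r_[p[4]-[[252,322][p[4][0]>p[5][0]],465],p[5]-[[252,322][p[5][0]>p[4][0]],465],(p[2:4,1]-135),sorted(p[2:4,0])-np.array([222,286]),b[:,0].min()-172,b[:,0].max()-371,b[:,1].min()-107]
r=least_squares(res,[565,-184,.343],diff_step=1e-4); print(r.x,r.fun.round(1)); print(P(*r.x).round())
```

```text
[[222. 131.]
 [300. 131.]
 [227. 104.]
 [296. 104.]
 [224. 459.]
 [298. 459.]
 [228. 402.]
 [295. 402.]]Traceback (most recent call last):
  File "<stdin>", line 18, in <module>
    return func(*args, **kwargs)
    vector_fun = VectorFunction(
        fun_wrapped,
    ...<6 lines>...
        workers=workers
    )
    self._update_fun()
    ~~~~~~~~~~~~~~~~^^
    self.f = self.fun_wrapped(xp_copy(self.x))
             ~~~~~~~~~~~~~~~~^^^^^^^^^^^^^^^^^
    return np.atleast_1d(self.fun(x))
                         ~~~~~~~~^^^
    return self.f(x, *self.args, **self.kwargs)
           ~~~~~~^^^^^^^^^^^^^^^^^^^^^^^^^^^^^^
  File "<stdin>", line 17, in res
TypeError: list indices must be integers or slices, not numpy.bool
```

```bash
cat > fit.py <<'E'
from h import *
from scipy.optimize import least_squares
w=np.load("w3.npy"); st={"tcp_pos":w[:3],"eef_rot":w[3:]}
px=lambda p:(np.array(wpix(p,st))-[269.5,149.5])*5
def P(x,y,th,zc=249.5):
    d=np.array([np.cos(th),np.sin(th),0]); n=np.array([-d[1],d[0],0]); o=np.array([x,y,zc])
    return np.array([px(o+sx*d+sy*n+[0,0,dz]) for sx in(-27,27) for dz in(14,-14) for sy in(-6,6)])
B=lambda x,y:np.array([px(np.array([x+21*np.cos(t),y+21*np.sin(t),178])) for t in np.linspace(0,6.28,120)])
def res(q):
    p=P(*q); b=B(*q[:2])
    return np.r_[p[4]-[252,467],p[5]-[323,467],p[0,0]-219,p[1,0]-290,b[:,0].min()-172,b[:,0].max()-371,b[:,1].min()-107]
r=least_squares(res,[565,-184,.343],diff_step=1e-4); print(r.x,r.fun.round(1)); print(P(*r.x).round(),B(*r.x[:2]).min(0),B(*r.x[:2]).max(0))
E
python3 fit.py
```

```text
[ 5.66223477e+02 -1.81729982e+02  4.40384260e-01] [-0.9  5.7  1.2 -0.9 -2.8  3.7 -0.3 -1.3 -5.7]
[[216. 148.]
 [294. 140.]
 [222. 119.]
 [291. 113.]
 [251. 473.]
 [324. 466.]
 [253. 415.]
 [319. 408.]] [171.66412839 101.33561237] [369.71640752 295.07508194]
```

The fit is good: axis at (566.2,-181.7), bar angle 0.440 rad. Next I descend around the bar and feel for the centring with a light grip.

Run:
```python
from h import *
x,y=566.2,-181.7; a=.44+np.pi/2
bot.line_to([x,y,300],ori=down(a)); bot.line_to([x,y,242],velocity=80)
bot.pause(.3); s=bot.read_state(); f0=s["contact_force"]; print(s["t"],s["tcp_pos"],f0,s["joint_pos"][5])
bot.move_gripper(22,3); bot.pause(.2)
bot.move_gripper(8,3); bot.pause(.3); s=bot.read_state()
yv=np.array([np.cos(a),np.sin(a),0]); print(s["width"],s["finger_force"],s["tcp_pos"],"lat",(s["contact_force"]-f0)@yv,s["contact_force"]-f0,s["moment"])
bot.move_gripper(16.5,20); bot.pause(.2); s=bot.read_state(); print(s["t"],s["width"],s["contact_force"]-f0)
im=bot.camera("wrist"); cv2.imwrite("pics/w5.png",im[:,:,::-1])
```

```text
20.6667 [ 566.31558542 -181.72078286  242.36729968] [0.45849634 0.00920307 0.41936876] -1.1486682353239848
12.091163729704508 2.9994189413264394 [ 566.24950351 -182.08376798  242.03052688] lat -4.351091723389305 [ 0.75546445 -4.45349787 -2.09501886] [-1.83227962 -0.52111027  0.03019239]
23.0417 16.390934133319924 [ 0.77337874 -0.10149122 -0.25423087]
```

View pics/w5.png

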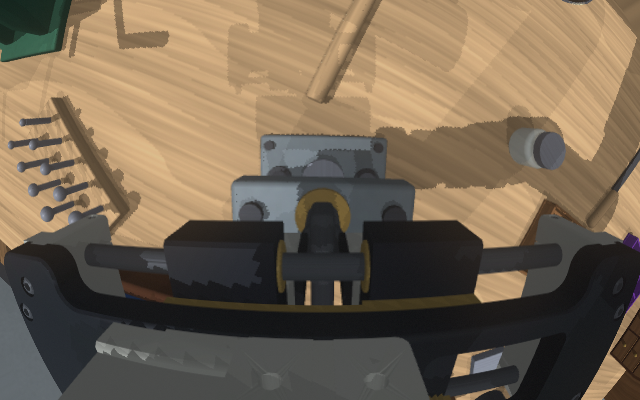

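Centring is good: the width is 12.1, and the bar's near end shows at (322,205) against the brass. Next I turn backward in small steps with loose fingers and track the bar's near end in the wrist picture.

```bash
cat > turn.py <<'E'
from h import *
import sys
def pic():
    return cv2.cvtColor(bot.camera("wrist"),cv2.COLOR_RGB2GRAY).astype(np.float32)
def edge(g): # row of bright->dark transition in front of the bar end, several columns
    p=cv2.GaussianBlur(g,(3,3),0)[188:232,316:328].mean(1); d=np.diff(p); k=int(np.argmin(d))
    k=min(max(k,1),len(d)-2); a,b,c=d[k-1:k+2]; return 188.5+k+.5*(a-c)/(a-2*b+c+1e-9)
E
python3 - <<'E'
from turn import *
q=bot.solve_ik([566.2,-182.1,242],down(.44+np.pi/2)); print(q)
bot.move_joints(q); L=[pic()]; J=[q[5]]
for i in range(6):
    q[5]+=.13; bot.move_joints(q); bot.pause(.05); L.append(pic()); J.append(q[5])
s=bot.read_state(); print(s["t"],s["joint_pos"][5],s["contact_force"],s["moment"],s["tcp_pos"])
np.save("s1.npy",np.array(L)); 
for j,g in zip(J,L): print(round(j,2),round(edge(g),2),g[194:226:2,316:328].mean(1).astype(int))
E
```

```text
[ 0.01718006  0.21809481 -0.14835175  0.         -1.20434977 -1.14797639]
25.4917 -0.37278622920636734 [ 0.33517059 -0.89370516  0.09403424] [-0.34942214 -0.22931368  0.00976932] [ 566.26431475 -181.97833349  242.06640911]
-1.15 201.85 [78 78 78 78 53 36 35 36 36 35 37 41 42 42 42 42]
-1.02 202.21 [78 78 78 78 62 40 36 35 35 35 36 39 39 38 37 37]
-0.89 202.36 [79 79 79 78 64 40 38 37 36 36 36 36 37 36 36 36]
-0.76 202.28 [79 78 78 78 62 38 37 36 35 35 36 37 37 37 37 37]
-0.63 202.04 [115 115 114 113  77  39  36  36  36  36  36  37  37  38  37  37]
-0.5 202.08 [113 112 112 112  80  46  46  44  45  42  39  39  38  37  37  37]
-0.37 201.55 [113 114 111 109  69  46  44  43  43  43  46  53  48  40  37  37]
```

Run:
```python
from turn import *
q=bot.solve_ik([566.2,-182.1,242],down(.44+np.pi/2)); q[5]+=.78
L=[]; low=0
while q[5]<1.95:
    q[5]+=.13; bot.move_joints(q); bot.pause(.03); g=pic(); L.append(g); e=edge(g); print(round(q[5],2),round(e,2),g[194:210:2,316:328].mean(1).astype(int))
    low=low+1 if e<200.2 else 0
    if low==3: break
s=bot.read_state(); print(s["t"],s["joint_pos"][5],s["contact_force"],s["tcp_pos"],s["width"])
np.save("s2.npy",np.array(L))
```

```text
-0.24 200.76 [116 113 113 107  55  44  42  42]
-0.11 200.43 [109 109 109  91  47  42  42  42]
0.02 198.59 [109 109  94  50  43  43  43  42]
0.15 199.25 [107 107  99  63  46  45  43  44]
0.28 198.83 [109 108  96  62  46  44  43  43]
27.1583 0.27668196819124774 [ 4.00759954 -1.55352085 -0.48834915] [ 566.46197066 -182.17878324  242.20110464] 16.300144857012377
```

The picture suggests a drop near j6≈0 (a 1.8 px jump, against about 2 px expected for 5 mm). It also drifts, so I'll confirm by touch, resting the closed fingertips lightly on top of the bar.

```bash
cat >> turn.py <<'E'
def probe(x,y):
    s=bot.read_state(); j=s["joint_pos"][5]; Rz=s["eef_rot"]
    bot.move_gripper(40); bot.line_to([x,y,280],velocity=120); bot.move_gripper(0,20); bot.pause(.1)
    z=270; bot.line_to([x,y,z],velocity=60); f0=bot.read_state()["contact_force"][2]
    while z>250:
        z-=.8; bot.line_to([x,y,z],velocity=25); s=bot.read_state()
        if s["contact_force"][2]-f0>2.5: break
    print("top",s["tcp_pos"][2],z,s["contact_force"][2]-f0,"t",s["t"])
    bot.line_to([x,y,280],velocity=120); bot.move_gripper(40)
    bot.line_to([x,y,242],velocity=120); bot.move_gripper(16.5); return s["tcp_pos"][2]
E
python3 - <<'E'
from turn import *
L=np.r_[np.load("s1.npy"),np.load("s2.npy")]
probe(566.2,-182.1)
s=bot.read_state(); print(s["t"],s["joint_pos"][5],s["tcp_pos"],s["width"],s["contact_force"]); g=pic(); print(edge(g))
E
```

```text
top 260.27946103100857 259.59999999999985 5.700472937677487 t 32.7667
35.0417 0.2819994379646121 [ 566.65100222 -181.99939047  242.27380527] 16.424615203426026 [1.54249744 1.3540392  1.41176215]
198.67061
```

The bar top is at 260.3 mm. Undropped it would be at 263–265, so the drop is confirmed and the depth is about 4.8 mm. Now forward one turn in two strokes with a half-turn regrip, then a check by touch.

Run:
```python
from turn import *
X=[566.3,-182.1]
q=bot.solve_ik([*X,242],bot.read_state()["eef_rot"])
for j in(-.5,-1.3,-2.1,-2.95): q[5]=j; bot.move_joints(q)
s=bot.read_state(); print(s["t"],s["joint_pos"][5],s["tcp_pos"],s["contact_force"],s["moment"])
bot.move_gripper(70); q[5]+=np.pi; bot.move_joints(q)
bot.line_to([*X,238],velocity=60); bot.move_gripper(16.5); q=bot.solve_ik([*X,238],bot.read_state()["eef_rot"])
for j in(-.6,-1.4,-2.2,-2.95): q[5]=j; bot.move_joints(q)
s=bot.read_state(); print(s["t"],s["joint_pos"][5],s["tcp_pos"],s["contact_force"],s["moment"])
probe(*X); print(bot.read_state()["t"])
```

```text
38.2583 -2.9469064490552133 [ 566.6519114  -182.19540119  242.12876593] [ 4.22410457  1.71420736 -1.51114303] [ 0.69254234 -1.00523184  0.04310161]
46.3 -2.9466808701831044 [ 566.71760468 -182.24621724  238.18174429] [ 2.8270855   2.09300725 -2.06652494] [ 0.6192255  -1.0381787   0.06762487]
top 255.49379688743846 254.79999999999978 4.15787608744009 t 53.4417
55.7583
```

The bar top is at 255.5, 4.8 mm further down, so the depth is about 9.6 mm. I'll grip firmly, check and hand in.

Run:
```python
from turn import *
bot.move_gripper(8,20); bot.pause(.5); s=bot.read_state()
print(s["t"],s["width"],s["finger_force"],s["contact_force"],s["tcp_pos"],s["joint_pos"][5],abs(s["qvel"]).max())
t=bot.camera("top"); a=cv2.imread("pics/top3.png")[:,:,::-1]
print(cv2.absdiff(t,a)[195:245,245:325].max())
if s["finger_force"]>10: print(bot.close_job())
```

```text
56.525 11.530403773557225 19.938812255859375 [ 4.79090385 -0.66211882  0.034997  ] [ 567.39337602 -182.15131669  242.33188349] -2.950016633539417 0.002880801238323987
59
the job is handed in; nothing more can be done
None
```

The job was handed in at about 57 s, and the interface gave no verdict. The loose head stands released in the corner free cell. The spindle dropped on the backward turn (confirmed by touch), then went forward about one turn to roughly 9.6 mm, and the fingers still grip the wing bar at about 20 N.

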